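# Thread a guide rod into a carriage frame and hold it for clipping

## Task

Lift the guide rod out of its grey stand by its black cap, hold it upright over the carriage frame and turn it there so that the yellow mark on the cap faces the blue optical reader on the frame's column; then, with the mark still facing the reader, lower it through the upper bushing and on through the lower one until its tip hangs about midway between the lower arm and the base plate. Finish still holding the rod there, upright and not resting on the base plate, so that its clips can be fitted. Leave the other things on the bench where they are.

Things in the scene. Friction and masses are not known exactly. Their poses are not given: they have to be found in the camera images.
- guide_rod: loose steel rod, 10 mm diameter, 80 g, with a round black cap on top; starts upright in the stand. Origin: its lower tip; z runs up the rod. The lowest 10 mm taper to 5 mm diameter; bare rod to z = 110 mm; cap (28 mm diameter) from 110 to 146 mm: grip it there, any yaw. +x points to the yellow mark: a 9 mm stripe down the cap's side and a line on its top from centre to edge
- rod_stand: fixed grey block 56 x 56 mm, 70 mm high, on a 74 mm square foot; a 12 mm hole, 60 mm deep, in its middle holds the rod, tip 10 mm above the bench (lift it straight up by over 60 mm to free it). Origin: centre of the underside; z up
- guide_frame: fixed frame; yaw varies. Origin: on the bench, below both bushings; z up, x to its column (x 60 to 78 mm). Base plate 8 mm thick, x -45 to 85, y +-45 mm. Two aluminium arms, 50 mm wide, x -30 to 62 mm: lower z 40 to 54, upper z 86 to 100 mm, each with a brass-collared 13 mm through hole at x = y = 0; open below down to the base plate
- upper_bushing (a point): centre of the upper bushing's mouth, at the upper arm's top, 100 mm above the bench; axes as the frame's
- lower_bushing (a point): centre of the lower bushing's mouth, at the lower arm's top, 54 mm above the bench
- reader (a point): centre of the black window of the blue reader block on the column (block x 55 to 81, y +-18, z 126 to 156 mm in the frame, its highest part): 53.5 mm from the bushing axis along the frame's +x, 143 mm above the bench, looking towards the bushing axis
- clip_tin: open round silver tin of screws, 65 mm across, 20 mm high; origin: centre of its underside. Bystander.
- cutters: side cutters with blue handles lying flat, 152 x 50 x 12 mm; origin: centre of the underside. Bystander.
- brush: black brush lying flat, 144 x 30 x 10 mm; origin: centre of the underside. Bystander.
- green_tape: roll of green tape lying flat, 45 mm across, 19 mm high; origin: centre of the underside. Bystander.
- rod_cap (a point): centre of the rod's black cap, 128 mm above the tip on the rod's axis
There are look-alikes about, which are no part of the job. Leave any orange or pink look-alike of the guide_rod alone.

How it is judged:
By the outcome, as a careful person would: the job done as asked, in the order asked, and still so for the second after the job is handed in, while the arm keeps its last pose, push and grip.
It also fails if it takes over 50 s, if anything falls off the work surface, if the arm or the gripper's body presses on something with over 40 N, if the wrist force passes 120 N, or if a joint passes its speed limit or range.

## Robot

A 6-joint arm with a two-finger parallel gripper is mounted at the origin on a cart in front of the work surface, level with it; the furniture and walls round the work are solid. World frame = base frame: x ahead of the robot, y to its left, z up, the work surface at z = 0. Lengths are in m, angles in degrees, forces in N, time in s.
With the tool pointing down it reaches from about 0.4 to 0.825 m from the base axis. Payload 7 kg.
Tool frame: the origin (TCP) lies on the centre line of the jaws, within the pads' length; the fingertips stand r.tip_reach ahead of it and the grasp point (between the pads) is the TCP (r.tip_reach is the distance from the TCP to the fingertips, in m); z points along the fingers, y is the line along which they close (so a half turn about z gives the same grasp; the last joint's range is limited). The gripper opens to 88 mm and grips with 3 to 60 N. Pads are 19 mm wide; open, the fingers measure 130 mm over their backs; the gripper's body (78 mm by 193 mm) begins 47 mm behind the grasp point.
Start: joints at [-58.493, 20.546, 0.682, 0, -70.136, -16.507], TCP at [0.175, -0.652, 0.219] pointing down, gripper open.
Joint ranges: [-176.03, 176.03], [-82.01, 121.73], [-58.28, 71.71], [-173.87, 95.51], [-174.79, -0.11], [-173.66, 173.66]. Speed limits (degrees/s): [136.94, 136.94, 172.46, 180, 180, 180].

## Interface

Orientations are given as [roll, pitch, yaw] about the fixed x, y, z axes, in that order (R = Rz(yaw) Ry(pitch) Rx(roll)).
In Python, from plant import sensors, cams, r gives the robot as it stands.
- The arm moves only by the tool drive_tool, never from a script. Its argument "rows" is a list of rows, each an object of numbers: "fingers": the gripper's target within -1 to 1 (fully open at 1, half-way at 0, shut at -1); "x", "y", "z": the shift along the tool's x, y, z in m; "spin": the turn about the tool's z in rad. A call has 1 to 10 rows; each row is the pose to reach, as a shift and turn from the pose commanded when the call began, along the tool's axes at that moment; what a row does not reach only later rows make up. A row lasts 1/8 s, in which the tool goes at most 62.5 mm and 10.7 degrees, less where a joint would pass 70% of its speed; a pose out of reach is approached as far as the arm can. A call with a gripper value outside its range is refused whole. The fingers move at their own pace and stop on an object; "newtons" is the grip in N (left out, the last holds). Time passes only in rows, so rows that repeat a pose let the fingers close. It gives the time, the measured TCP pose, the force, the opening and the grip force at its end, in the units of the state.
- sensors.get_state(): the state, without advancing time (a new reading comes with each control period).
- cams.capture(name): name is "scene" or "top" or "wrist"; returns a dict with "pixels" (480x640x3 uint8, red, green, blue), "intrinsics" (3x3 intrinsics, pixels), "k1" (the pictures are not rectified: a ray, as slopes to the right and down, at radius r is drawn at 1 + k1 r^2 times it, then the intrinsics apply), "eye" and "orientation" of the camera in the world; the wrist camera has in their place "T_tool_cam" (4x4, takes a point from camera to tool coordinates, whose origin is the TCP and whose axes are the flange's). Camera axes: x right, y up, looking along -z (the intrinsics and any distortion apply to the point x, -y, -z); pixel columns grow to the right and rows downward; lengths in m; the calibration is good to about 2 mm. A picture is of the moment at which its call begins: read the wrist's pose just before it. There is no depth.
- r.close_job(): hands the job in; it is judged then, once.
The state is a dict: "time_s": time; "joints": joint angles; "qd": joint speeds; "joint_torque": joint torques, N m; "tcp_pos": TCP position; "eef_rot": TCP orientation; "contact_force": force on the tool from outside, world axes, zero at the start; "moment": the same for the moment, N m; "gripper_width": finger opening in m; "gripper_force": force on a finger pad.
Only numpy, scipy, OpenCV 4.12 (cv2) and the standard library are available. Lean on these libraries where they do the work, as an engineer would, in place of code of your own. Each camera call takes 0.05 s, during which the arm holds its last target. There are 200 camera calls.

## Working session

There is one attempt and no reset: what is moved stays moved. The work goes in short steps, Python scripts to look and compute and a tool call to move; the robot and the scene stay as the last step left them, time stands still between calls to the robot, and variables do not carry over. Pictures are saved under pics/ and viewed, at most 10 in all, crops included, and the job is handed in when it is done.

Besides the shell and the picture viewer there is one more tool, called after "Request:" by a JSON object that holds its "api" and its "payload", one argument or row to a line. drive_tool: Moves the arm, as the interface text tells. Its arguments: {"type":"object","properties":{"rows":{"type":"array"},"newtons":{"type":"number"}},"required":["rows"]}

```bash
mkdir -p pics
cat > h.py <<'E'
import numpy as np, cv2
from scipy.spatial.transform import Rotation as R
from plant import sensors, cams, r
def snap(name, f):
    s=sensors.get_state(); c=cams.capture(name)
    cv2.imwrite('pics/'+f+'.png', c['pixels'][:,:,::-1]); np.save('pics/'+f+'.npy',dict(c=c,s=s),allow_pickle=True); return c,s
def load(f):
    d=np.load('pics/'+f+'.npy',allow_pickle=True).item(); return d['c'],d['s']
def pose(c,s):
    if 'T_tool_cam' in c:
        T=np.eye(4); T[:3,:3]=R.from_euler('xyz',s['eef_rot'],degrees=True).as_matrix(); T[:3,3]=s['tcp_pos']
        T=T@np.array(c['T_tool_cam']); return T[:3,3],T[:3,:3]
    o=np.array(c['orientation']); 
    return np.array(c['eye']), (o if o.shape==(3,3) else R.from_euler('xyz',o,degrees=True).as_matrix())
def ray(c,s,u,v):
    K=np.array(c['intrinsics']); e,M=pose(c,s)
    p=cv2.undistortPoints(np.array([[[u,v]]],float),K,np.array([c['k1'],0,0,0,0.]))[0,0]
    return e, M@np.array([p[0],-p[1],-1])
def at(c,s,u,v,z):
    e,d=ray(c,s,u,v); return e+d*(z-e[2])/d[2]
def proj(c,s,P):
    e,M=pose(c,s); q=(np.array(P)-e)@M; x,y=q[0]/-q[2],-q[1]/-q[2]
    f=1+c['k1']*(x*x+y*y); K=np.array(c['intrinsics']); return K[0,0]*x*f+K[0,2],K[1,1]*y*f+K[1,2]
E
python3 - <<'E'
from h import *
for n in ['scene','top','wrist']:
    c,s=snap(n,n+'0'); print(n,{k:v for k,v in c.items() if k!='pixels'})
print(s, r.tip_reach)
E
```

```text
scene {'intrinsics': array([[610.55767987,   0.        , 315.71348163],
       [  0.        , 610.55767987, 244.67970291],
       [  0.        ,   0.        ,   1.        ]]), 'k1': -0.016737654289370105, 'eye': array([0.04056354, 0.8000965 , 0.52178328]), 'orientation': array([  65.62144473,   -0.27737611, -149.23203536])}
top {'intrinsics': array([[467.17061587,   0.        , 313.63920605],
       [  0.        , 467.17061587, 239.22146768],
       [  0.        ,   0.        ,   1.        ]]), 'k1': -0.025129147900215844, 'eye': array([0.40410505, 0.02070956, 0.94184773]), 'orientation': array([  6.18508783,  -2.08683613, -90.96630428])}
wrist {'intrinsics': array([[347.75292321,   0.        , 312.69167261],
       [  0.        , 347.75292321, 242.54999823],
       [  0.        ,   0.        ,   1.        ]]), 'k1': -0.01958635682626356, 'T_tool_cam': array([[ 1.33248288e-04,  9.59126002e-01,  2.82979320e-01,
         7.83734381e-02],
       [ 9.99999783e-01, -3.10350974e-04,  5.81022777e-04,
         3.63044567e-04],
       [ 6.45096960e-04,  2.82979181e-01, -9.59125835e-01,
        -1.64516612e-01],
       [ 0.00000000e+00,  0.00000000e+00,  0.00000000e+00,
         1.00000000e+00]])}
{'time_s': 0.1, 'joints': array([-5.84941888e+01,  2.05861982e+01,  6.38818113e-01, -1.58975603e-02,
       -7.01371568e+01, -1.65062348e+01]), 'qd': array([ 0.02275297, -0.1135291 ,  0.14154731,  0.06998843,  0.01790873,
       -0.06344006]), 'joint_torque': array([-7.52994110e-04, -5.84164560e+01,  2.93750596e+01,  7.01563686e+00,
        1.00877820e-02, -7.62223726e-05]), 'tcp_pos': array([ 0.17453226, -0.6515751 ,  0.21843341]), 'eef_rot': array([ 1.79914700e+02, -9.69084321e-03, -1.65005829e+02]), 'contact_force': array([-0.32650973, -0.1553182 ,  0.12031687]), 'moment': array([0.06158315, 0.02295886, 0.01255383]), 'gripper_force': 0.0, 'gripper_width': 0.08781752041282677} 0.019
```

View pics/top0.png

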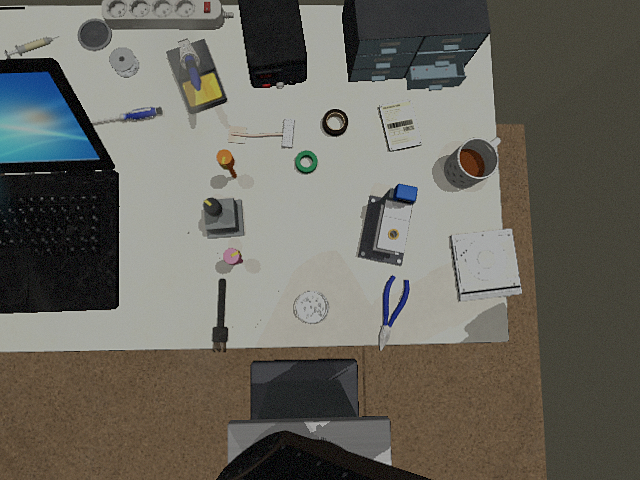

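View pics/scene0.png

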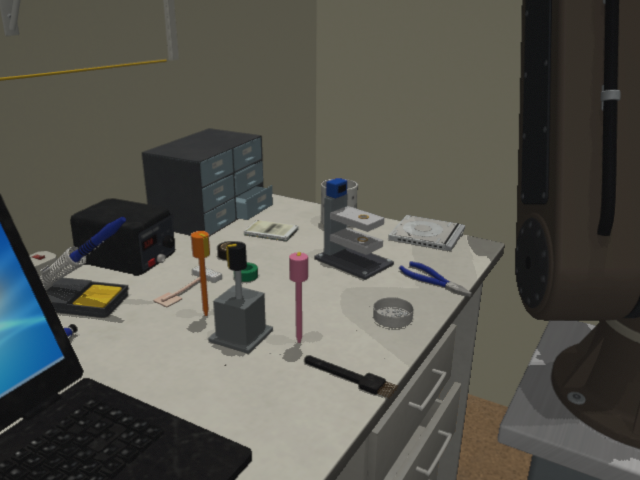

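The top view shows the black cap near (212,207) on the stand at (223,217). The upper collar is near (393,234) and the reader near (404,193), with orange at (225,157) and pink at (232,257). I'll enlarge both areas.

Run:
```python
from h import *
a=cv2.imread('pics/top0.png'); b=cv2.imread('pics/scene0.png')
f=lambda i,x,y,w,h:cv2.resize(i[y:y+h,x:x+w],(400,300),interpolation=cv2.INTER_CUBIC)
cv2.imwrite('pics/crop.png',np.vstack([np.hstack([f(a,190,185,64,48),f(a,350,175,80,60)]),np.hstack([f(a,350,215,80,60),f(b,205,230,80,60)])]))
c,s=load('top0')
for n,u,v,z in [('cap',212,207,.156),('collar',393,234,.1),('reader',404,193,.156),('orange',225,157,.15),('pink',232,257,.15)]: print(n,at(c,s,u,v,z))
```

```text
cap [0.54596731 0.16204346 0.156     ]
collar [ 0.50259449 -0.15687569  0.1       ]
reader [ 0.56704358 -0.16675777  0.156     ]
orange [0.63450884 0.14142879 0.15      ]
pink [0.46104964 0.12894118 0.15      ]
```

View pics/crop.png

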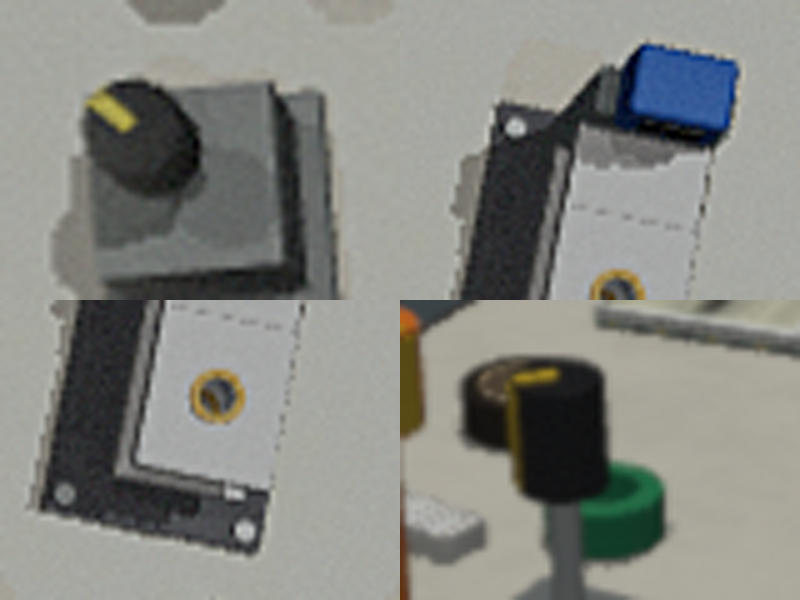

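Request:
{"api": "drive_tool", "payload": {
  "rows": [
    {"z":-0.06,"fingers":1},
    {"x":-0.569,"y":0.69,"z":-0.08},
    {"x":-0.569,"y":0.69,"z":-0.08},
    {"x":-0.569,"y":0.69,"z":-0.08},
    {"x":-0.569,"y":0.69,"z":-0.08},
    {"x":-0.569,"y":0.69,"z":-0.08},
    {"x":-0.569,"y":0.69,"z":-0.08},
    {"x":-0.569,"y":0.69,"z":-0.08},
    {"x":-0.569,"y":0.69,"z":-0.08}
  ]
}}

```text
invalid input
```

Run:
```python
from h import *
c,s=snap('wrist','wmid'); print(s['tcp_pos'],s['eef_rot'])
c,s=load('top0')
cap=at(c,s,211.3,205.5,.156); m=at(c,s,204.4,200.7,.156); print('cap',cap,'mark',m-cap,np.degrees(np.arctan2(*(m-cap)[1::-1])))
col=at(c,s,393.6,234.4,.1);e1=at(c,s,412.4,206,.1);e2=at(c,s,404,252.4,.1);print(col,e1-e2,np.degrees(np.arctan2(*(e1-e2)[1::-1])))
P=[(-85+40,0)]
for n,u,v in [('bl',358,257.5),('br',401.5,265.8)]: print(n,at(c,s,u,v,.008))
```

```text
[ 0.17456542 -0.65162304  0.21854101] [ 1.79926044e+02 -6.42175049e-03 -1.65007440e+02]
cap [0.54855809 0.16324264 0.156     ] mark [0.00838713 0.01170879 0.        ] 54.385586250441335
[ 0.5018444  -0.15795595  0.1       ] [ 0.08556422 -0.01891404  0.        ] -12.464835498310782
bl [ 0.46666529 -0.10365916  0.008     ]
br [ 0.44862473 -0.19129199  0.008     ]
```

Request:
{"api": "drive_tool", "payload": {
  "rows": [
    {"x":0,"y":0,"z":-0.06,"spin":0,"fingers":1},
    {"x":-0.15,"y":0.18,"z":-0.08,"spin":0,"fingers":1},
    {"x":-0.19,"y":0.23,"z":-0.08,"spin":0,"fingers":1}
  ]
}}

```text
time_s: 0.57
tcp_pos: [0.227, -0.5378, 0.2886]
eef_rot: [-180.0, 0.0, -165.1]
contact_force: [2.2, -0.3, -0.1]
gripper_width: 0.0872
gripper_force: 0.0
```

Request:
{"api": "drive_tool", "payload": {
  "rows": [
    {"x":-0.492,"y":0.594,"z":-0.01,"spin":0,"fingers":1},
    {"x":-0.492,"y":0.594,"z":-0.01,"spin":0,"fingers":1},
    {"x":-0.492,"y":0.594,"z":-0.01,"spin":0,"fingers":1},
    {"x":-0.492,"y":0.594,"z":-0.01,"spin":0,"fingers":1},
    {"x":-0.492,"y":0.594,"z":-0.01,"spin":0,"fingers":1},
    {"x":-0.492,"y":0.594,"z":-0.01,"spin":0,"fingers":1},
    {"x":-0.492,"y":0.594,"z":-0.01,"spin":0,"fingers":1},
    {"x":-0.492,"y":0.594,"z":-0.01,"spin":0,"fingers":1},
    {"x":-0.492,"y":0.594,"z":-0.01,"spin":0,"fingers":1},
    {"x":-0.492,"y":0.594,"z":-0.01,"spin":0,"fingers":1}
  ]
}}

```text
time_s: 1.82
tcp_pos: [0.4875, 0.0315, 0.2969]
eef_rot: [180.0, 0.1, -165.0]
contact_force: [1.6, -1.6, 1.2]
gripper_width: 0.0879
gripper_force: 0.0
```

Run:
```python
from h import *
c,s=snap('wrist','wmid2'); print(s['tcp_pos'],s['eef_rot'],s['qd'])
```

```text
[0.48750685 0.0315386  0.29693871] [ 1.79992127e+02  5.03696780e-02 -1.64964900e+02] [ 42.99595125  22.42477766  22.45575408   0.21133953  -0.0797805
 -43.01899916]
```

Request:
{"api": "drive_tool", "payload": {
  "rows": [
    {"x":-0.09,"y":0.107,"z":0,"spin":0,"fingers":1},
    {"x":-0.09,"y":0.107,"z":0,"spin":0,"fingers":1},
    {"x":-0.09,"y":0.107,"z":0,"spin":0,"fingers":1},
    {"x":-0.09,"y":0.107,"z":0,"spin":0,"fingers":1}
  ]
}}

```text
time_s: 2.38
tcp_pos: [0.5464, 0.1566, 0.2957]
eef_rot: [-180.0, -0.1, -164.9]
contact_force: [-0.1, -0.9, -0.3]
gripper_width: 0.0878
gripper_force: 0.0
```

Run:
```python
from h import *
c,s=snap('wrist','w1'); print(s['tcp_pos'],s['eef_rot'],s['joints'],proj(c,s,[.5486,.1632,.156]))
i=cv2.imread('pics/w1.png'); cv2.imwrite('pics/w1b.png',cv2.resize(i[90:390,140:540],(800,600),interpolation=cv2.INTER_CUBIC))
```

```text
[0.54637102 0.15664642 0.29571761] [-1.79971917e+02 -8.96681540e-02 -1.64931468e+02] [ 3.57154262e+01  8.22904809e+00 -5.89515555e+00 -5.50245009e-03
 -7.59696076e+01 -1.10645534e+02] (np.float64(318.9103402859352), np.float64(234.8134403247102))
```

View pics/w1b.png

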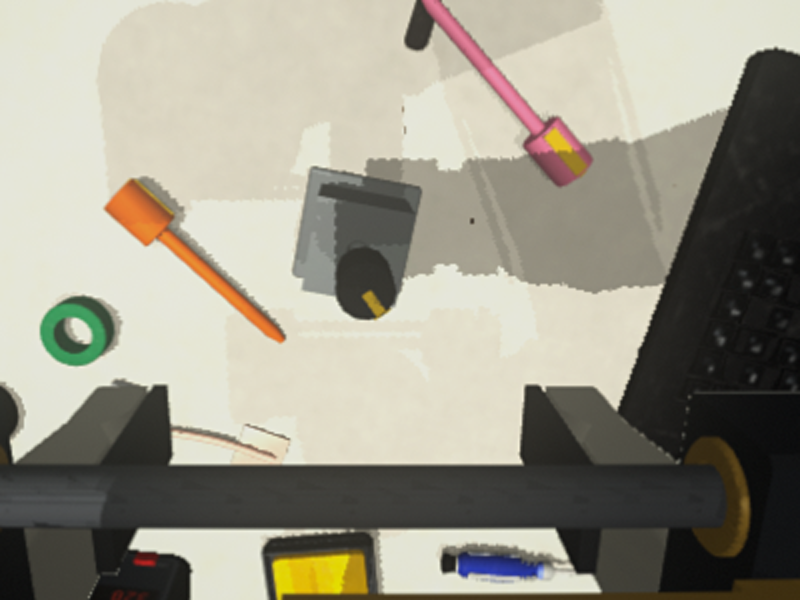

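The wrist picture shows the cap at crop (366,283) with its mark towards (376,304). The orange and pink look-alikes now seem to be lying down, so I'll check with the scene camera.

Run:
```python
from h import *
c,s=snap('scene','s1'); c,s=snap('top','t1')
a=cv2.imread('pics/s1.png'); b=cv2.imread('pics/t1.png')
f=lambda i,x,y,w,h:cv2.resize(i[y:y+h,x:x+w],(400,300),interpolation=cv2.INTER_CUBIC)
cv2.imwrite('pics/c2.png',np.hstack([f(a,120,180,320,240),f(b,150,100,280,210)]))
```

```text
(no output)
```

View pics/c2.png

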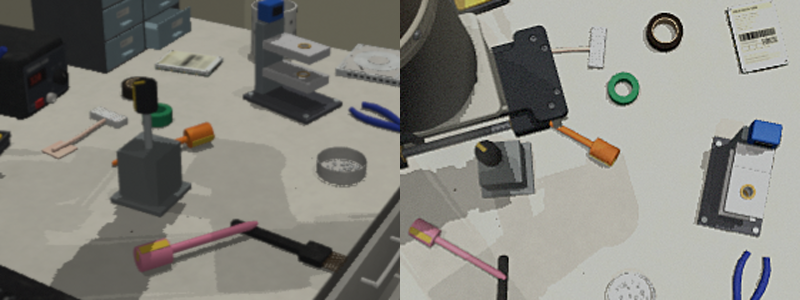

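Both look-alikes have toppled. They stood balanced on their tips and the arm never came near them. The pink one now lies by the brush, and both are clear of the stand. Next I'll refine the cap position.

Run:
```python
from h import *
c,s=load('w1')
cap=at(c,s,323,235.5,.156); m=at(c,s,329.3,246.5,.156); print(cap,np.degrees(np.arctan2(*(m-cap)[1::-1])))
M=R.from_euler('xyz',s['eef_rot'],degrees=True).as_matrix()
print('from wrist',M.T@(np.r_[cap[:2],.139]-s['tcp_pos']))
print('from top',M.T@(np.array([.5486,.1632,.139])-s['tcp_pos']))
c,s=load('s1'); 
for u,v in [(120+143*.8,180+82*.8)]: print('scene capt',at(c,s,u,v,.156))
print([proj(c,s,[x,.163,.156]) for x in (.545,.55)])
```

```text
[0.54825586 0.16695083 0.156     ] 44.38129396580139
from wrist [-0.00474417  0.0095369   0.15670572]
from top [-0.00410136  0.00582557  0.15670854]
scene capt [0.55062136 0.16957367 0.156     ]
[(np.float64(240.28481506225467), np.float64(244.83244023558336)), (np.float64(237.52641492303195), np.float64(244.09225591337193))]
```

Request:
{"api": "drive_tool", "payload": {
  "rows": [
    {"x":-0.0045,"y":0.008,"z":0.05,"spin":0,"fingers":1},
    {"x":-0.0045,"y":0.008,"z":0.08,"spin":0,"fingers":1},
    {"x":-0.0045,"y":0.008,"z":0.08,"spin":0,"fingers":1},
    {"x":-0.0045,"y":0.008,"z":0.08,"spin":0,"fingers":1}
  ]
}}

```text
time_s: 3.02
tcp_pos: [0.5494, 0.1645, 0.2185]
eef_rot: [180.0, 0.1, -165.0]
contact_force: [0.9, 0.2, -0.1]
gripper_width: 0.0875
gripper_force: 0.0
```

Run:
```python
from h import *
c,s=snap('wrist','w2'); print(s['tcp_pos'],s['eef_rot'],proj(c,s,[.5483,.165,.156]))
i=cv2.imread('pics/w2.png'); cv2.imwrite('pics/w2b.png',cv2.resize(i[180:330,210:410],(800,600),interpolation=cv2.INTER_CUBIC))
```

```text
[0.54942356 0.16450823 0.21847758] [ 1.79990363e+02  1.35212561e-01 -1.65028028e+02] (np.float64(313.4567138605575), np.float64(256.8851289324102))
```

View pics/w2b.png

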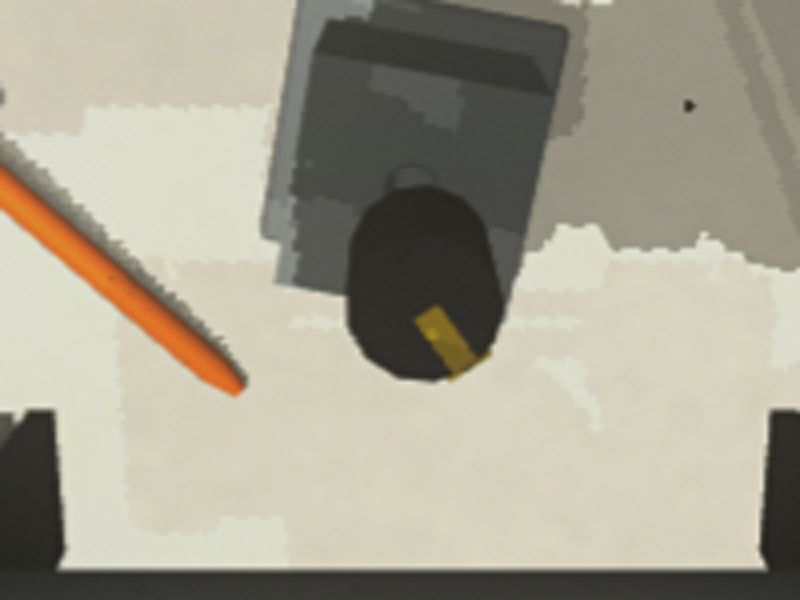

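Run:
```python
from h import *
c,s=load('w2')
cap=at(c,s,316.5,257.4,.156); m=at(c,s,327.3,271.5,.156); print(cap,m-cap,np.degrees(np.arctan2(*(m-cap)[1::-1])))
M=R.from_euler('xyz',s['eef_rot'],degrees=True).as_matrix()
print('from wrist',M.T@(np.r_[cap[:2],.139]-s['tcp_pos']))
```

```text
[0.54811959 0.16712344 0.156     ] [0.0080891  0.01000072 0.        ] 51.032283324019176
from wrist [0.00077163 0.00284993 0.07947646]
```

Request:
{"api": "drive_tool", "payload": {
  "rows": [
    {"x":0.001,"y":0.003,"z":0.0,"spin":-0.18,"fingers":1},
    {"x":0.001,"y":0.003,"z":0.0,"spin":-0.36,"fingers":1},
    {"x":0.001,"y":0.003,"z":0.0,"spin":-0.54,"fingers":1},
    {"x":0.001,"y":0.003,"z":0.02,"spin":-0.6,"fingers":1},
    {"x":0.001,"y":0.003,"z":0.05,"spin":-0.6,"fingers":1},
    {"x":0.001,"y":0.003,"z":0.0785,"spin":-0.6,"fingers":1},
    {"x":0.001,"y":0.003,"z":0.0785,"spin":-0.6,"fingers":1},
    {"x":0.001,"y":0.003,"z":0.0785,"spin":-0.6,"fingers":1}
  ]
}}

```text
time_s: 4.08
tcp_pos: [0.5481, 0.168, 0.1401]
eef_rot: [-179.9, 0.1, -130.6]
contact_force: [0.0, -0.2, 1.2]
gripper_width: 0.0877
gripper_force: 0.0
```

Request:
{"api": "drive_tool", "payload": {
  "newtons": 25,
  "rows": [
    {"x":0,"y":0,"z":0,"spin":0,"fingers":-0.3},
    {"x":0,"y":0,"z":0,"spin":0,"fingers":-1},
    {"x":0,"y":0,"z":0,"spin":0,"fingers":-1},
    {"x":0,"y":0,"z":0,"spin":0,"fingers":-1},
    {"x":0,"y":0,"z":0,"spin":0,"fingers":-1},
    {"x":0,"y":0,"z":0,"spin":0,"fingers":-1}
  ]
}}

```text
time_s: 4.82
tcp_pos: [0.5469, 0.1675, 0.138]
eef_rot: [180.0, -0.0, -130.6]
contact_force: [0.8, -0.4, 0.8]
gripper_width: 0.033
gripper_force: 0.1
```

Still closing. A few more rows.

Request:
{"api": "drive_tool", "payload": {
  "newtons": 25,
  "rows": [
    {"x":0,"y":0,"z":0,"spin":0,"fingers":-1},
    {"x":0,"y":0,"z":0,"spin":0,"fingers":-1},
    {"x":0,"y":0,"z":0,"spin":0,"fingers":-1}
  ]
}}

```text
time_s: 5.2
tcp_pos: [0.5471, 0.1674, 0.1381]
eef_rot: [-180.0, -0.0, -130.6]
contact_force: [0.8, -1.7, 0.0]
gripper_width: 0.0262
gripper_force: 25.0
```

Request:
{"api": "drive_tool", "payload": {
  "rows": [
    {"x":0,"y":0,"z":-0.02,"spin":0,"fingers":-1},
    {"x":0,"y":0,"z":-0.06,"spin":0,"fingers":-1},
    {"x":0,"y":0,"z":-0.1,"spin":0,"fingers":-1},
    {"x":0,"y":0,"z":-0.14,"spin":0,"fingers":-1},
    {"x":0,"y":0,"z":-0.17,"spin":0,"fingers":-1},
    {"x":0,"y":0,"z":-0.17,"spin":0,"fingers":-1},
    {"x":0,"y":0,"z":-0.17,"spin":0,"fingers":-1}
  ]
}}

```text
time_s: 6.08
tcp_pos: [0.5463, 0.1675, 0.3071]
eef_rot: [179.9, -0.1, -130.6]
contact_force: [-0.3, -0.2, -2.0]
gripper_width: 0.0268
gripper_force: 25.0
```

Run:
```python
from h import *
s=sensors.get_state(); y=np.radians(s['eef_rot'][2]); print(s['tcp_pos'],s['eef_rot'])
d=np.array([.44,-.15])-s['tcp_pos'][:2]; print('to standoff', d@[np.cos(y),np.sin(y)], d@[np.sin(y),-np.cos(y)])
```

```text
[0.54633059 0.16753984 0.30711845] [ 1.79941378e+02 -5.23434402e-02 -1.30629339e+02]
to standoff 0.31023157809766017 -0.12607185262752096
```

Request:
{"api": "drive_tool", "payload": {
  "rows": [
    {"x":0.04,"y":-0.024,"z":0,"spin":0,"fingers":-1},
    {"x":0.085,"y":-0.051,"z":0,"spin":0,"fingers":-1},
    {"x":0.13,"y":-0.078,"z":0,"spin":0,"fingers":-1},
    {"x":0.175,"y":-0.104,"z":0,"spin":0,"fingers":-1},
    {"x":0.21,"y":-0.125,"z":0,"spin":0,"fingers":-1},
    {"x":0.233,"y":-0.139,"z":0,"spin":0,"fingers":-1},
    {"x":0.233,"y":-0.139,"z":0,"spin":0,"fingers":-1},
    {"x":0.233,"y":-0.139,"z":0,"spin":0,"fingers":-1}
  ]
}}

```text
time_s: 7.08
tcp_pos: [0.5004, -0.0996, 0.3071]
eef_rot: [179.9, -0.1, -130.7]
contact_force: [-1.0, 0.4, -0.6]
gripper_width: 0.0265
gripper_force: 25.0
```

Run:
```python
from h import *
c,s=snap('wrist','w3'); print(s['tcp_pos'],s['eef_rot'],s['qd'].max())
print(proj(c,s,[.502,-.158,.1]),proj(c,s,s['tcp_pos']+[0,0,.017]))
```

```text
[ 0.50039569 -0.09962396  0.30707106] [ 1.79923709e+02 -5.71940136e-02 -1.30650378e+02] 0.8320686024119748
(np.float64(274.07221693644976), np.float64(174.5872023550094)) (np.float64(310.1462018087471), np.float64(312.62499315731134))
```

View pics/w3.png

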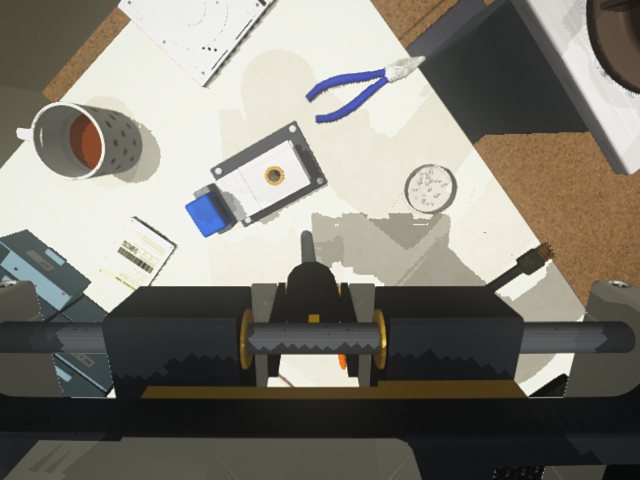

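The collar is near (275,175), the reader near (208,213), the rod tip near (308,235), and the mark on the cap near (314,318). One enlarged composite comes next.

Run:
```python
from h import *
i=cv2.imread('pics/w3.png')
f=lambda x,y,w,h:cv2.resize(i[y:y+h,x:x+w],(400,600),interpolation=cv2.INTER_CUBIC)
A=cv2.resize(i[120:240,180:340],(800,600),interpolation=cv2.INTER_CUBIC)
B=cv2.resize(i[222:332,276:346],(280,440),interpolation=cv2.INTER_CUBIC)
A=cv2.resize(i[120:240,180:330],(520,416),interpolation=cv2.INTER_CUBIC)
o=np.zeros((440,800,3),np.uint8); o[:416,:520]=A; o[:,520:]=B
cv2.imwrite('pics/w3b.png',o)
```

```text
(no output)
```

View pics/w3b.png

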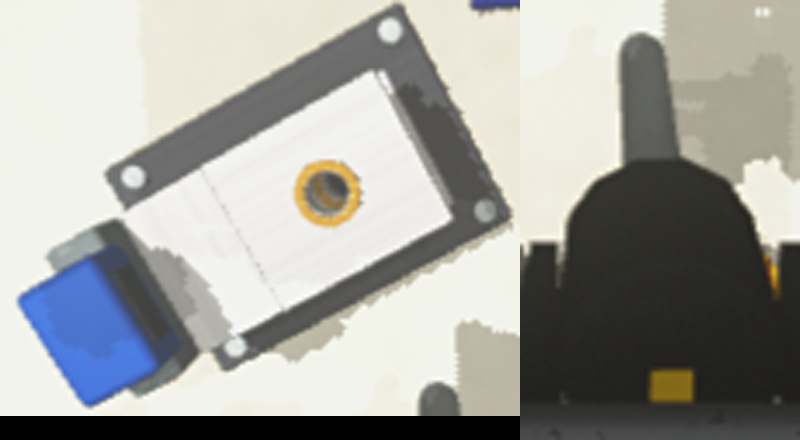

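Run:
```python
from h import *
c,s=load('w3'); t=s['tcp_pos']
L=lambda x,y:(180+x/3.4667,120+y/3.4667)
A=lambda x,y,z:at(c,s,*L(x,y),z)
b=lambda v:np.degrees(np.arctan2(v[1],v[0]))
col=A(328,193,.1); print('collar',col)
print('edges',b(A(125,210,.1)-A(378,70,.1)),b(A(240,337,.1)-A(450,218,.1)))
S=[A(390,29,.008),A(485,210,.008),A(133,177,.008),A(235,347,.008)]
print('screws',b(S[2]-S[0]),b(S[3]-S[1]),'mean',np.mean(S,0), 'across',b(S[1]-S[0])+90)
for dz in (.018,-.018,-.06,-.119,-.128): print('axis',dz,proj(c,s,t+[0,0,dz]))
tip=at(c,s,306.5,231.5,t[2]-.126); print('tip',tip-t)
m=np.array([]); 
print([proj(c,s,[.502-.0,-.158,.1])])
```

```text
collar [ 0.50232848 -0.15679147  0.1       ]
edges -12.946333527419688 -11.341870376573793
screws -12.168951055576041 -12.088144105393424 mean [ 0.52096917 -0.16092487  0.008     ] across 167.4858471805771
axis 0.018 (np.float64(310.1338889222709), np.float64(313.63934702806387))
axis -0.018 (np.float64(310.5021925513667), np.float64(283.31817532612416))
axis -0.06 (np.float64(310.7971183438052), np.float64(259.06794949714134))
axis -0.119 (np.float64(311.0752629534605), np.float64(236.22184119010305))
axis -0.128 (np.float64(311.1085640510784), np.float64(233.48814733643187))
tip [ 0.00150774 -0.0043347  -0.126     ]
[(np.float64(274.07221693644976), np.float64(174.5872023550094))]
```

Request:
{"api": "drive_tool", "payload": {
  "rows": [
    {"x":0.02,"y":-0.018,"z":0,"spin":0,"fingers":-1},
    {"x":0.0426,"y":-0.0386,"z":0,"spin":0,"fingers":-1},
    {"x":0.0426,"y":-0.0386,"z":0,"spin":0.16,"fingers":-1},
    {"x":0.0426,"y":-0.0386,"z":0,"spin":0.32,"fingers":-1},
    {"x":0.0426,"y":-0.0386,"z":0,"spin":0.48,"fingers":-1},
    {"x":0.0426,"y":-0.0386,"z":0,"spin":0.64,"fingers":-1},
    {"x":0.0426,"y":-0.0386,"z":0,"spin":0.8,"fingers":-1},
    {"x":0.0426,"y":-0.0386,"z":0,"spin":0.96,"fingers":-1},
    {"x":0.0426,"y":-0.0386,"z":0,"spin":1.12,"fingers":-1},
    {"x":0.0426,"y":-0.0386,"z":0,"spin":1.12,"fingers":-1}
  ]
}}

```text
time_s: 8.38
tcp_pos: [0.5025, -0.1564, 0.3077]
eef_rot: [-180.0, -0.0, 165.3]
contact_force: [0.3, -0.1, -0.6]
gripper_width: 0.0268
gripper_force: 25.0
```

Request:
{"api": "drive_tool", "payload": {
  "rows": [
    {"x":0,"y":0,"z":0.03,"spin":0,"fingers":-1},
    {"x":0,"y":0,"z":0.055,"spin":0,"fingers":-1},
    {"x":0,"y":0,"z":0.055,"spin":0,"fingers":-1},
    {"x":0,"y":0,"z":0.055,"spin":0,"fingers":-1}
  ]
}}

```text
time_s: 8.88
tcp_pos: [0.503, -0.1572, 0.2541]
eef_rot: [-180.0, 0.1, 165.3]
contact_force: [-0.7, 0.2, -1.5]
gripper_width: 0.0263
gripper_force: 25.0
```

Run:
```python
from h import *
c,s=snap('wrist','w4'); c2,s2=snap('scene','s4'); t=s['tcp_pos']; print(t,s['eef_rot'])
tip=t-[0,0,.129]
u,v=proj(c,s,tip); U,V=proj(c2,s2,tip); C=proj(c2,s2,t); print('w tip',u,v,'col',proj(c,s,[.502,-.157,.1]),'s tip',U,V,'col',proj(c2,s2,[.502,-.157,.1]),'cap',C)
i=cv2.imread('pics/w4.png'); j=cv2.imread('pics/s4.png')
o=(int(u)-40,int(v)-60); q=(int(U)-40,int(V)-75); print(o,q)
f=lambda i,o:cv2.resize(i[o[1]:o[1]+120,o[0]:o[0]+80],(400,600),interpolation=cv2.INTER_CUBIC)
cv2.imwrite('pics/x4.png',np.hstack([f(i,o),f(j,q)]))
```

```text
[ 0.50297317 -0.15719938  0.25410677] [-1.79988259e+02  6.58698887e-02  1.65336135e+02]
w tip 313.5931921333753 233.16865784866567 col (np.float64(313.5017625142386), np.float64(225.25509751022244)) s tip 364.64898167913026 203.8702177951103 col (np.float64(364.5601130125141), np.float64(216.63178605368165)) cap (np.float64(367.4018992844204), np.float64(135.20165712788037))
(273, 173) (324, 128)
```

View pics/x4.png

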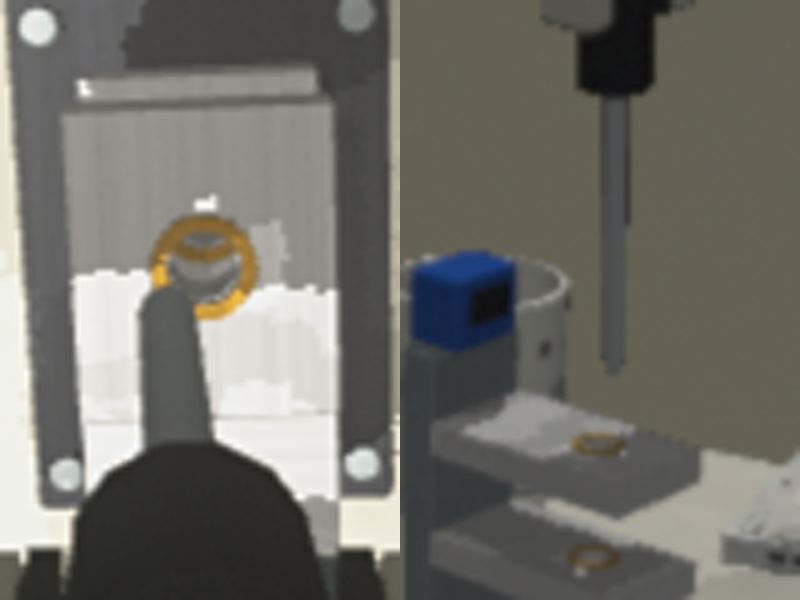

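Wrist view: collar (314,226), rod tip about (307,232), against 313.6 expected. The scene view shows the tip off by the same amount, so the rod leans about 2° in the grip, with its tip about 5 mm towards tool −y. I'll try a firmer grip first to square it.

Request:
{"api": "drive_tool", "payload": {
  "newtons": 55,
  "rows": [
    {"x":0,"y":0,"z":0,"spin":0,"fingers":-1},
    {"x":0,"y":0,"z":0,"spin":0,"fingers":-1},
    {"x":0,"y":0,"z":0,"spin":0,"fingers":-1},
    {"x":0,"y":0,"z":0,"spin":0,"fingers":-1}
  ]
}}

```text
time_s: 9.48
tcp_pos: [0.5023, -0.1573, 0.2531]
eef_rot: [180.0, 0.0, 165.2]
contact_force: [-0.0, 0.2, -1.3]
gripper_width: 0.026
gripper_force: 54.9
```

```bash
cat >> h.py <<'E'
def rodx(c,rows=(244,248,252,256)):
    g=cv2.GaussianBlur(cv2.cvtColor(c['pixels'],cv2.COLOR_RGB2GRAY),(3,3),0).astype(float); o=[]
    for v in rows:
        d=np.gradient(g[v]); l=285+np.argmin(d[285:313]); rr=l+8+np.argmax(d[l+8:l+25]); o.append((v,int(l),int(rr)))
    return o
E
python3 - <<'E'
from h import *
print(rodx(load('w4')[0])); c,s=snap('wrist','w5'); print(rodx(c), s['tcp_pos'],s['gripper_width'])
c,s=snap('scene','s5'); a=load('s4')[0]
for p in (a,c):
    g=cv2.cvtColor(p['pixels'],cv2.COLOR_RGB2GRAY).astype(float); print([(v,round((g[v,355:380]*0+np.arange(355,380))@np.abs(g[v,355:380]-np.median(g[v,350:385]))/np.abs(g[v,355:380]-np.median(g[v,350:385])).sum(),2)) for v in (155,170,185,195)])
E
```

```text
[(244, 300, 313), (248, 301, 314), (252, 301, 314), (256, 301, 315)]
[(244, 300, 313), (248, 301, 314), (252, 301, 314), (256, 301, 315)] [ 0.50232183 -0.15727946  0.25311389] 0.025980932957470396
[(155, np.float64(366.75)), (170, np.float64(367.08)), (185, np.float64(361.98)), (195, np.float64(363.93))]
[(155, np.float64(367.09)), (170, np.float64(366.84)), (185, np.float64(362.58)), (195, np.float64(365.08))]
```

Request:
{"api": "drive_tool", "payload": {
  "newtons": 30,
  "rows": [
    {"x":0,"y":0.0055,"z":0,"spin":0,"fingers":-1},
    {"x":0,"y":0.0055,"z":0.01,"spin":0,"fingers":-1},
    {"x":0,"y":0.0055,"z":0.02,"spin":0,"fingers":-1},
    {"x":0,"y":0.0055,"z":0.028,"spin":0,"fingers":-1},
    {"x":0,"y":0.0055,"z":0.033,"spin":0,"fingers":-1},
    {"x":0,"y":0.0055,"z":0.033,"spin":0,"fingers":-1}
  ]
}}

```text
time_s: 10.32
tcp_pos: [0.5035, -0.152, 0.2196]
eef_rot: [-180.0, -0.0, 165.2]
contact_force: [-0.1, -1.4, -0.5]
gripper_width: 0.0263
gripper_force: 29.9
```

Run:
```python
from h import *
c,s=snap('wrist','w6'); print(rodx(c), s['tcp_pos'],s['contact_force'],s['moment'])
```

```text
[(244, 300, 324), (248, 301, 314), (252, 301, 314), (256, 301, 315)] [ 0.50351268 -0.15201705  0.21958178] [-0.14857164 -1.35405372 -0.45497311] [-0.03185989 -0.027271    0.03880963]
```

Request:
{"api": "drive_tool", "payload": {
  "newtons": 12,
  "rows": [
    {"x":0,"y":0,"z":0.005,"spin":0,"fingers":-1},
    {"x":0,"y":-0.002,"z":0.005,"spin":0,"fingers":-1},
    {"x":0,"y":-0.004,"z":0.005,"spin":0,"fingers":-1},
    {"x":0,"y":-0.0055,"z":0.005,"spin":0,"fingers":-1},
    {"x":0,"y":-0.007,"z":0.005,"spin":0,"fingers":-1},
    {"x":0,"y":-0.007,"z":0.005,"spin":0,"fingers":-1}
  ]
}}

```text
time_s: 11.12
tcp_pos: [0.502, -0.1588, 0.2153]
eef_rot: [180.0, 0.0, 165.2]
contact_force: [-0.1, 2.1, -0.2]
gripper_width: 0.0274
gripper_force: 12.0
```

Run:
```python
from h import *
c,s=snap('wrist','w7'); print(rodx(c), s['tcp_pos'],s['contact_force'],s['moment'])
```

```text
[(244, 306, 326), (248, 307, 325), (252, 307, 320), (256, 306, 320)] [ 0.50204825 -0.15877766  0.21525538] [-0.09926469  2.10057337 -0.24221487] [ 0.77756884 -0.26835857 -0.06177956]
```

Request:
{"api": "drive_tool", "payload": {
  "newtons": 12,
  "rows": [
    {"x":0,"y":0.002,"z":0,"spin":0,"fingers":-1},
    {"x":0,"y":0.002,"z":0,"spin":0,"fingers":-1},
    {"x":0,"y":0.002,"z":0,"spin":0,"fingers":-1}
  ]
}}

```text
time_s: 11.55
tcp_pos: [0.5023, -0.1569, 0.215]
eef_rot: [-180.0, -0.0, 165.2]
contact_force: [0.4, 0.1, -1.2]
gripper_width: 0.0273
gripper_force: 12.0
```

Run:
```python
from h import *
c,s=snap('wrist','w8'); print(rodx(c), s['tcp_pos'],s['contact_force'],s['moment'])
```

```text
[(244, 304, 325), (248, 305, 325), (252, 305, 318), (256, 305, 319)] [ 0.50229439 -0.1568743   0.21498545] [ 0.43401708  0.10174162 -1.20333618] [ 0.03324651 -0.08787689 -0.01627766]
```

Request:
{"api": "drive_tool", "payload": {
  "newtons": 12,
  "rows": [
    {"x":0,"y":-0.002,"z":0,"spin":0,"fingers":-1},
    {"x":0,"y":-0.0035,"z":0,"spin":0,"fingers":-1},
    {"x":0,"y":-0.0035,"z":0,"spin":0,"fingers":-1},
    {"x":0,"y":0,"z":0,"spin":0,"fingers":-1},
    {"x":0,"y":0,"z":0,"spin":0,"fingers":-1},
    {"x":0,"y":0,"z":0,"spin":0,"fingers":-1}
  ]
}}

```text
time_s: 12.35
tcp_pos: [0.5023, -0.1568, 0.215]
eef_rot: [-180.0, -0.0, 165.2]
contact_force: [0.6, 0.3, -0.8]
gripper_width: 0.0272
gripper_force: 12.0
```

Request:
{"api": "drive_tool", "payload": {
  "newtons": 25,
  "rows": [
    {"x":0,"y":0,"z":0,"spin":0,"fingers":-1},
    {"x":0,"y":0,"z":0,"spin":0,"fingers":-1}
  ]
}}

```text
time_s: 12.6
tcp_pos: [0.5024, -0.1568, 0.2151]
eef_rot: [-180.0, -0.0, 165.2]
contact_force: [0.7, -0.4, -1.1]
gripper_width: 0.0262
gripper_force: 25.0
```

Run:
```python
from h import *
c,s=snap('wrist','w9'); print(rodx(c), s['tcp_pos'],s['contact_force'],s['moment'])
```

```text
[(244, 306, 324), (248, 306, 325), (252, 306, 319), (256, 306, 319)] [ 0.50239001 -0.15682847  0.21505071] [ 0.70752366 -0.40298828 -1.14081552] [-0.04177923  0.01254263  0.02670909]
```

Request:
{"api": "drive_tool", "payload": {
  "newtons": 25,
  "rows": [
    {"x":0,"y":0,"z":0.01,"spin":0,"fingers":-1},
    {"x":0,"y":0,"z":0.02,"spin":0,"fingers":-1},
    {"x":0,"y":0,"z":0.028,"spin":0,"fingers":-1},
    {"x":0,"y":0,"z":0.034,"spin":0,"fingers":-1},
    {"x":0,"y":0,"z":0.038,"spin":0,"fingers":-1},
    {"x":0,"y":0,"z":0.038,"spin":0,"fingers":-1}
  ]
}}

```text
time_s: 13.4
tcp_pos: [0.5023, -0.1568, 0.1768]
eef_rot: [-180.0, -0.0, 165.2]
contact_force: [-0.1, 1.1, -0.4]
gripper_width: 0.0268
gripper_force: 25.0
```

Tip at about 49 mm, inside the lower bushing, with no contact force. On to the final depth.

Request:
{"api": "drive_tool", "payload": {
  "newtons": 25,
  "rows": [
    {"x":0,"y":0,"z":0.008,"spin":0,"fingers":-1},
    {"x":0,"y":0,"z":0.016,"spin":0,"fingers":-1},
    {"x":0,"y":0,"z":0.022,"spin":0,"fingers":-1},
    {"x":0,"y":0,"z":0.0245,"spin":0,"fingers":-1},
    {"x":0,"y":0,"z":0.0245,"spin":0,"fingers":-1},
    {"x":0,"y":0,"z":0.0245,"spin":0,"fingers":-1}
  ]
}}

```text
time_s: 14.15
tcp_pos: [0.5026, -0.1568, 0.1528]
eef_rot: [180.0, 0.0, 165.2]
contact_force: [0.0, 0.1, -1.6]
gripper_width: 0.0266
gripper_force: 25.0
```

Run:
```python
from h import *
c,s=snap('wrist','w10'); c2,s2=snap('scene','s10'); t=s['tcp_pos']; print(t,s['contact_force'],s['moment'],rodx(c))
print('scene tip',proj(c2,s2,[.5023,-.157,.024]),'arm/base',proj(c2,s2,[.5023,-.157,.04]),proj(c2,s2,[.5023,-.157,.008]),'cap top wrist',proj(c,s,t+[0,0,.018]))
i=cv2.imread('pics/w10.png'); j=cv2.imread('pics/s10.png')
f=lambda i,x,y:cv2.resize(i[y:y+120,x:x+80],(400,600),interpolation=cv2.INTER_CUBIC)
cv2.imwrite('pics/x10.png',np.hstack([f(i,273,220),f(j,320,165)]))
```

```text
[ 0.50258999 -0.15679871  0.15277473] [ 0.03254872  0.07850148 -1.57237974] [-0.04558559 -0.09051407 -0.02470975] [(244, 301, 318), (248, 307, 321), (252, 303, 323), (256, 299, 319)]
scene tip (np.float64(362.9198015309432), np.float64(253.47688577358755)) arm/base (np.float64(363.2285580467232), np.float64(245.878525844003)) (np.float64(362.6142731992315), np.float64(260.9898229876082)) cap top wrist (np.float64(314.02904424386725), np.float64(314.32681641382544))
```

View pics/x10.png

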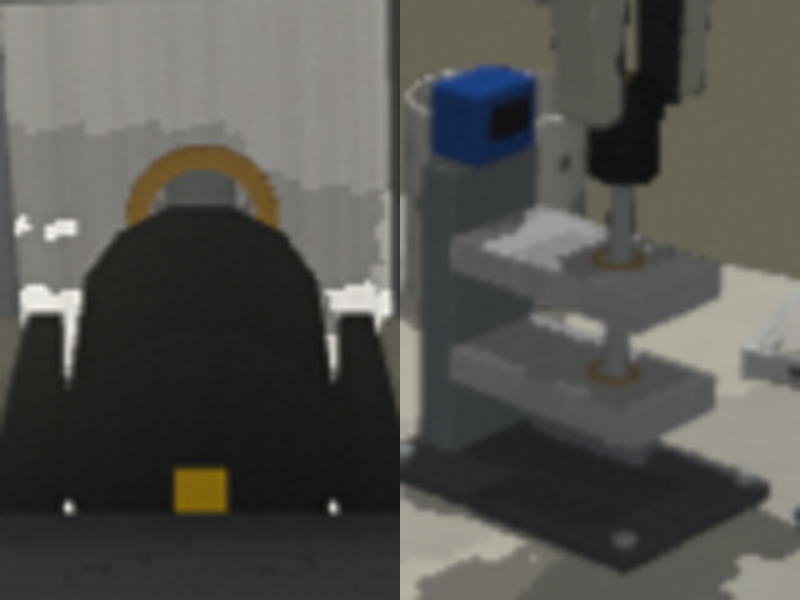

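The rod runs through both collars, centred and vertical. The mark points straight at the column, and the tip is about 24–25 mm above the bench with no contact force. Handing in.

```bash
python3 -c "
from plant import r
print(r.close_job())"
```

```text
the job is handed in; nothing more can be done
None
```

The job is handed in: the arm still holds the rod upright through both bushings, the yellow mark facing the reader and the tip about 24–25 mm above the bench, clear of the base plate; the free-standing orange and pink look-alikes fell over early on without the gripper coming near them, and the pink one now lies against or very near the brush.

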